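# Put the bench gear selector into third

### The arm

A 6-joint arm with a two-finger parallel gripper is mounted at the origin on a cart in front of the work surface, level with it; the furniture and walls round the work are solid. World frame = base frame: x ahead of the robot, y to its left, z up, the work surface at z = 0. Lengths are in m, angles in rad, forces in N, time in s.
With the tool pointing down it reaches from about 0.275 to 0.85 m from the base axis. Payload 5.2 kg.
Tool frame: the origin (TCP) lies at the very end of the fingers, on their centre line; the grasp point (between the pads) lies 19 mm behind it; z points along the fingers, y is the line along which they close (so a half turn about z gives the same grasp; the last joint's range is limited). The gripper opens to 85 mm and grips with 20 to 120 N. Pads are 22 mm wide; open, the fingers measure 114 mm over their backs; the gripper's body (76 mm by 85 mm) begins 54 mm behind the grasp point. The pads swing forward as they close: fully open they stand 13 mm farther back than shut.
Start: joints at [-1.337, 0.259, 1.535, -0, 1.348, -0.203], TCP at [0.233, -0.498, 0.231] pointing down, gripper open.
Joint ranges: [-3.14, 3.14], [-0.91, 2.08], [0.19, 2.58], [-1.22, 4.36], [0.22, 2.71], [-3.12, 3.12]. Speed limits (rad/s): [2.57, 2.57, 3.14, 3.14, 3.14, 3.14].

### API

Orientations are given as [roll, pitch, yaw] about the fixed x, y, z axes, in that order (R = Rz(yaw) Ry(pitch) Rx(roll)).
In Python, from rig import env gives the robot as it stands.
- The arm moves only by the tool play_rows, never from a script. Its arguments are lists of equal length, an entry for each row: "delta_pos": the shift along the tool's x, y, z in cm, a list of three; "roll": the turn about the tool's z in degrees. In form: {"delta_pos": [[dx, dy, dz], ...], "roll": [roll, ...]}. A call has 1 to 12 rows; each row is the pose to reach, as a shift and turn from the pose commanded when the call began, along the tool's axes at that moment; what a row does not reach only later rows make up. A row lasts 1/10 s, in which the tool goes at most 50 mm and 8.59 degrees, less where a joint would pass 70% of its speed; a pose out of reach is approached as far as the arm can. A call with a gripper value outside its range is refused whole. "fingers" is the gripper's target within -1 to 1 (fully open at 1, half-way at 0, shut at -1), set as the call begins (left out, the last holds). The fingers move at their own pace and stop on an object; "force" is the grip in N (left out, the last holds). Time passes only in rows, so rows that repeat a pose let the fingers close. It gives the time, the measured TCP pose, the force, the opening and the grip force at its end, in the units of the state.
- env.read_state(): the state, without advancing time (a new reading comes with each control period).
- env.grab_frame(name): name is "scene" or "top" or "wrist"; returns a dict with "image" (480x640x3 uint8, blue, green, red), "depth" (480x640 float32, m along the optical axis (not along the pixel's ray), 0 where there is no reading), "K" (3x3 intrinsics, pixels), "dist" ([k1, k2, p1, p2, k3] as OpenCV has them; the pictures are not rectified), "world_to_cam" (4x4, takes a point from world to camera coordinates). Camera axes: x right, y down, z forward; pixel columns grow to the right and rows downward; lengths in m; the calibration is good to about 2 mm. A picture is of the moment at which its call begins.
- env.sign_off(): hands the job in; it is judged then, once.
Trained networks look in a picture, given as the dict that the camera call returned (one of the last four; its "shot" number tells which), for a name from the list of things; names that differ only in an ending like _2 or _b are one class to them, and where a whole thing is asked for, a point or a joint stands for the part that bears it (a point fixed in the world has none). Each returns a list of dicts, best first, with "score" (0 to 1); they miss things now and then, are a little off and sometimes report something else, mostly with a low value. They report only what shows in the picture. A call takes as long as a camera call.
- env.silhouettes(picture, label): "region" (480x640 bool, what is visible of it).
- env.landmark_of(picture, label): "point" ([x, y, z] in m, in the coordinates of the camera as it stood for that picture, good to about 4 mm: a listed point, or the origin of a listed thing).
The state is a dict: "t": time; "joint_positions": joint angles; "qd": joint speeds; "joint_efforts": joint torques, N m; "position": TCP position; "tool_rot": TCP orientation; "wrist_force": force on the tool from outside, world axes, zero at the start; "moment": the same for the moment, N m; "grip_width": opening from 0.0 (shut) to 1.0 (fully open); "finger_force": force on a finger pad.
Only numpy, scipy, OpenCV 4.12 (cv2) and the standard library are available. Lean on these libraries where they do the work, as an engineer would, in place of code of your own. Each camera call takes 0.05 s, during which the arm holds its last target. There are 200 camera calls.

### The job

The lever of the rebuilt four-speed gear selector, on its test board, stands somewhere in the left-hand lane of the H-shaped gate: shift it into third. Pushing the knob with the fingertips only, never gripping it and without ramming it, bring the lever to neutral, push it across to the right-hand lane, then forward to the very end of the slot so that it is fully home on the limit switch there, and move clear. Leave the jar, the red cap, the needle file and the marker where they are.

Things in the scene. Friction and masses are not known exactly. Their poses are not given: they have to be found in the camera images.
- selector: Gear selector on a plywood test board, fixed to the table. Origin at the centre of the board's underside, on the table; x = the selector's forward (away from the robot, apart from its yaw), y = its left, z up. Board 200 x 170 x 18 mm. A blue gate plate, 140 x 116 x 6 mm, stands on four pillars over the lever's gimbal.
- gate_centre (a point): Middle of the H-shaped cut-out, on the gate plate's top, 131 mm above the table. Two fore-and-aft lanes, centre lines 15 mm left and right of this point, each 17 mm wide and 64 mm long, are joined half-way by the neutral channel, 17 mm wide. First is forward left, second rear left, third forward right, fourth rear right; one to four white punch marks number the slot ends.
- third_end (a point): Where the lever's axis crosses the gate plate's top when it is home in third: 26 mm forward and 15 mm right of gate_centre.
- pivot (a point): The point about which the lever tilts both ways, 48 mm above the table, straight below gate_centre. The knob's centre is 170 mm from it. The lever is a steel rod 12 mm in diameter; the gate's edges guide and stop it with 2.5 mm of play each side (about 5 mm at the knob).
- knob: Black round knob on top of the lever, 44 mm in diameter, 45 mm tall, silver disc on top. Origin at its centre (218 mm above the table when the lever is upright); axes parallel to the selector's when upright, z up the lever. A push of 2 to 4 N moves it; it stays where it is left.
- stick (a joint): Fore-and-aft angle of the lever, rad: 0 in the neutral channel, positive forward (about +0.31 at the end of a forward slot, -0.31 at the end of a rearward slot). It can be pushed across only within about 0.03 of 0. Starts anywhere between -0.25 and 0.25, in the left lane.
- cradle (a joint): Sideways angle of the lever, rad: positive to the selector's right (-y). About -0.185 in the left lane, +0.185 in the right lane (0.155 to 0.215 with the play).
- switch_third (a joint): Plunger of the limit switch under the end of the third slot, m pressed in: 0 when free, 4.5 mm at most. The lever's rod meets it at about 0.26 rad and presses it in about 3.5 mm when home. Its spring, 0.5 to 1.5 N, does not push the lever back. Each slot has such a switch, a small black block with a red plunger.
- knob_front: The knob's front quarter of surface with the rod under it (part of the knob, same origin and axes; only tells which side is touched).
- knob_rear: The knob's rear quarter, likewise.
- knob_left: The knob's left quarter, likewise.
- knob_right: The knob's right quarter, likewise.
- jar: White open putty jar, 52 mm in diameter, 58 mm tall, loose on the table to the right or left of the test board; origin at the centre of its underside.
- cap: Red plastic cap, 34 mm in diameter, 28 mm tall, loose on the table on the other side of the board; origin at the centre of its underside.
- file: Needle file with red handle, 140 mm long (along its y), 13 mm thick, loose on the table to the left of the board; origin under its middle.
- pen: Black marker, 124 mm long (along its y), 18 mm thick, loose on the table between the board and the robot; origin under its middle.

How it is judged:
By the outcome, as a careful person would: the job done as asked, in the order asked, and still so for the second after the job is handed in, with the robot touching nothing.
It also fails if it takes over 54 s, if anything falls off the work surface, if the arm or the gripper's body presses on something with over 40 N, if the wrist force passes 120 N, or if a joint passes its speed limit or range.

## Working session

There is one attempt and no reset: what is moved stays moved. The work goes in short steps, Python scripts to look and compute and a tool call to move; the robot and the scene stay as the last step left them, time stands still between calls to the robot, and variables do not carry over. Pictures are saved under pics/ and viewed, at most 10 in all, crops included, and the job is handed in when it is done.

Besides the shell and the picture viewer there is one more tool, called after ">>>" as a command line: name --pt "numbers of a row" for each row, then --argument value for the rest. play_rows: Moves the arm, as the interface text tells. Its arguments: {"type":"object","properties":{"delta_pos":{"type":"array","items":{"type":"array","items":{"type":"number"}}},"roll":{"type":"array","items":{"type":"number"}},"fingers":{"type":"number"},"force":{"type":"number"}},"required":["delta_pos","roll"]}

```bash
mkdir -p pics; cat > h.py <<'E'
import numpy as np, cv2
from rig import env
def w(pic,p):
    return (np.linalg.inv(pic["world_to_cam"])@np.r_[p,1])[:3]
def lm(pic,l):
    try: return [(np.round(w(pic,d["point"]),4).tolist(),round(d["score"],2)) for d in env.landmark_of(pic,l)[:2]]
    except Exception as e: return e
E
python3 - <<'E'
from h import *
s=env.read_state(); print(s["t"],s["position"],s["tool_rot"],s["wrist_force"],s["grip_width"])
ims=[]
for c in ("scene","top"):
    f=env.grab_frame(c); ims.append(f["image"])
    cv2.imwrite(f"pics/{c}0.png",f["image"])
    for l in ("selector","gate_centre","third_end","pivot","knob","jar","cap","file","pen"): print(c,l,lm(f,l))
print(env.read_state()["t"])
E
```

```text
0.0 [ 0.23254874 -0.49783528  0.23047716] [-3.13980184e+00 -3.47656985e-04  4.36802529e-01] [-0.16634984  0.0664751   0.5380458 ] 0.9967404237670275
scene selector [([0.6039, -0.0145, 0.0001], 0.77)]
scene gate_centre [([0.6019, -0.0135, 0.13], 0.79)]
scene third_end [([0.6268, -0.0219, 0.1332], 0.66)]
scene pivot []
scene knob [([0.6047, 0.0124, 0.2128], 0.92)]
scene jar [([0.6847, -0.1459, -0.0035], 0.93)]
scene cap [([0.6099, 0.1158, -0.0016], 0.85)]
scene file [([0.582, 0.19, -0.0017], 0.61), ([0.6018, -0.0166, 0.0496], 0.38)]
scene pen [([0.4606, -0.0243, -0.0004], 0.58)]
top selector [([0.601, -0.0151, -0.0009], 0.89), ([0.5988, -0.0149, 0.046], 0.46)]
top gate_centre [([0.6008, -0.018, 0.1315], 0.93)]
top third_end [([0.6259, -0.0273, 0.1287], 0.95)]
top pivot []
top knob [([0.605, 0.017, 0.2131], 0.65)]
top jar [([0.6851, -0.1481, 0.0029], 0.76)]
top cap [([0.6109, 0.1185, -0.0019], 0.72)]
top file [([0.5862, 0.1879, 0.0037], 0.64), ([0.6882, -0.1477, 0.0029], 0.36)]
top pen [([0.4624, -0.0295, 0.0], 0.74), ([0.6874, -0.1446, 0.0034], 0.54)]
1.0
```

View pics/scene0.png

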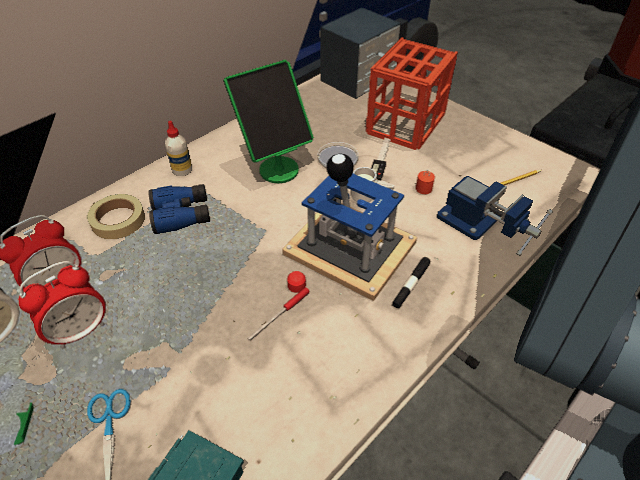

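View pics/top0.png

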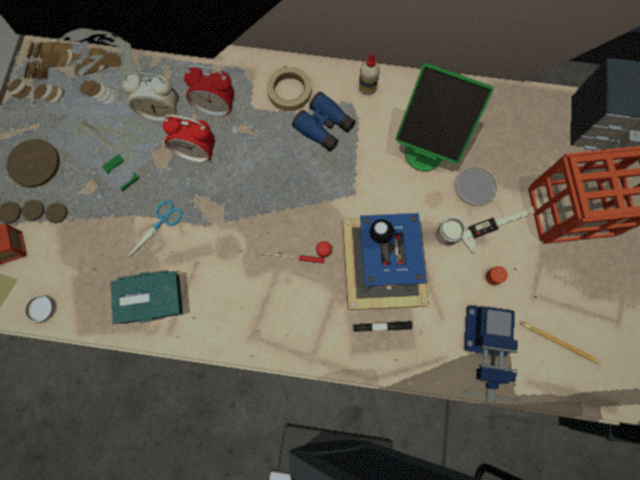

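The scene view shows the knob at about (340,163), over the blue gate. In the top view it's at (381,232), above the left lane. The jar is to the right at (451,231), the cap and file are to the left, and the pen is in front. Next I'll get the gate yaw and knob position from depth.

```bash
cat >> h.py <<'E'
def cloud(f):
    d=f["depth"]; v,u=np.nonzero(d>0); z=d[v,u].astype(float)
    n=cv2.undistortPoints(np.c_[u,v].astype(float)[:,None],f["K"],np.array(f["dist"]))[:,0]
    P=np.c_[n*z[:,None],z,np.ones(len(z))]@np.linalg.inv(f["world_to_cam"]).T
    return P[:,:3],u,v
def sphere(P):
    from scipy.optimize import least_squares
    return least_squares(lambda c:np.linalg.norm(P-c,axis=1)-.022,P.mean(0)-[0,0,.01],loss="soft_l1",f_scale=.002).x
E
python3 - <<'E'
from h import *
for c in ("scene","top"):
    f=env.grab_frame(c); P,u,v=cloud(f)
    near=(abs(P[:,0]-.6)<.13)&(abs(P[:,1]+.015)<.13)
    b=f["image"][v,u].astype(int)
    g=P[near&(abs(P[:,2]-.131)<.008)&(b[:,0]>b[:,2]+30)]
    r=cv2.minAreaRect((g[:,:2]*1000).astype(np.float32)); print(c,"plate",len(g),r,g[:,2].mean())
    k=P[near&(P[:,2]>.19)&(P[:,2]<.26)]
    print(len(k),k.min(0),k.max(0),sphere(k), "campos",np.linalg.inv(f["world_to_cam"])[:3,3])
    b2=P[near&(abs(P[:,2]-.018)<.005)]; print(cv2.minAreaRect((b2[:,:2]*1000).astype(np.float32)))
E
```

```text
scene plate 2892 ((599.6782836914062, -15.345909118652344), (140.3035125732422, 121.0702896118164), 10.221625328063965) 0.13084610921911735
610 [0.58281458 0.00199766 0.19024164] [0.62489285 0.04058948 0.23993084] [0.6056576  0.01737753 0.21606013] campos [0.17083593 0.50891767 0.75151794]
((593.2861328125, -6.444976806640625), (239.4641571044922, 236.22030639648438), 82.31839752197266)
top plate 3060 ((599.7059936523438, -15.6036376953125), (139.67652893066406, 116.25377655029297), 10.555272102355957) 0.13055732813042573
481 [ 0.5834297  -0.0036959   0.20936506] [0.62449301 0.03833695 0.2407108 ] [0.60538185 0.01657233 0.21572438] campos [0.35490593 0.09311735 1.04101158]
((600.6497802734375, -7.73785400390625), (250.19778442382812, 242.91685485839844), 80.01863861083984)
```

>>> play_rows --pt "1 -0.5 -4" --pt "4 -2 -8" --pt "8 -3.9 -8" --pt "12 -5.9 -8" --pt "16 -7.8 -8" --pt "20 -9.8 -8" --pt "24 -11.8 -8" --pt "28 -13.7 -8" --pt "32 -15.7 -8" --pt "36 -17.6 -8" --pt "40 -19.6 -8" --pt "43 -21 -8" --roll '[0,1,3,5,7,9,11,13,14.6,14.6,14.6,14.6]' --fingers -1 --force 20

```text
t: 2.3
position: [0.5347, -0.1237, 0.3114]
tool_rot: [-3.141, -0.001, 0.183]
wrist_force: [-0.3, -1.5, 0.0]
grip_width: 0.003
finger_force: 0.0
```

>>> play_rows --pt "3 -2.5 0" --pt "6 -5 0" --pt "9 -7.5 0" --pt "12 -10 0" --pt "14 -12 0" --pt "14.5 -12.5 0" --pt "14.5 -12.5 0" --roll '[0,0,0,0,0,0,0]'

```text
t: 3.0
position: [0.6536, 0.0239, 0.3107]
tool_rot: [-3.142, 0.001, 0.184]
wrist_force: [-0.2, 0.3, -0.4]
grip_width: -0.001
finger_force: 0.0
```

```bash
cat >> h.py <<'E'
G=np.array([.5997,-.0155]); Y=np.deg2rad(10.4); R=np.array([[np.cos(Y),np.sin(Y)],[np.sin(Y),-np.cos(Y)]]) # cols fwd,right
R=np.array([[np.cos(Y),np.sin(Y)],[np.sin(Y),-np.cos(Y)]])
def sel(p): return np.round(np.r_[R.T@(np.asarray(p)[:2]-G),p[2]]*1000,1) # fwd,right,z mm
E
python3 - <<'E'
from h import *
s=env.read_state(); print(s["t"],sel(s["position"]),s["tool_rot"],s["wrist_force"],s["grip_width"])
f=env.grab_frame("wrist"); cv2.imwrite("pics/w1.png",f["image"])
print([(sel(w(f,d["point"])),d["score"]) for d in env.landmark_of(f,"knob")])
E
```

```text
3.0 [ 60.1 -29.  310.7] [-3.14152137e+00  9.62044526e-04  1.83853624e-01] [-0.17460851  0.30654188 -0.37616422] -0.000979608223906489
[]
```

View pics/w1.png

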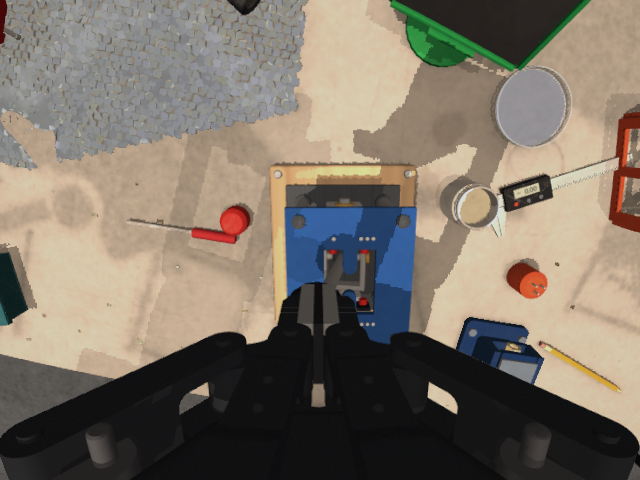

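The wrist view shows the board square with the tool. The rod is in the left lane at (335,265), and the fingers sit ahead of the knob. I'll descend in front of it and then push back.

>>> play_rows --pt "0.2 -0.2 3" --pt "0.2 -0.2 6" --pt "0.2 -0.2 9" --pt "0.2 -0.2 10.3" --pt "0.2 -0.2 10.3" --pt "-0.3 -0.2 10.3" --pt "-0.7 -0.2 10.3" --pt "-1.0 -0.2 10.3" --pt "-1.2 -0.2 10.3" --pt "-1.4 -0.2 10.3" --pt "-1.4 -0.2 10.3" --roll '[0,0,0,0,0,0,0,0,0,0,0]'

```text
t: 4.2
position: [0.6392, 0.0225, 0.2086]
tool_rot: [3.141, -0.0, 0.182]
wrist_force: [0.5, -0.4, -0.3]
grip_width: -0.0
finger_force: 0.0
```

```bash
cat > c.py <<'E'
from h import *
s=env.read_state(); F=s["wrist_force"]; print(s["t"],"tcp",sel(s["position"]),"F fwd,right,z",np.round(np.r_[R.T@F[:2],F[2]],2))
for c in ("scene","top"):
    f=env.grab_frame(c); P,u,v=cloud(f)
    for d in env.silhouettes(f,"knob")[:1]:
        m=d["region"][v,u]; k=P[m]; k=k[(k[:,2]>.185)&(k[:,2]<.25)]
        print(c,len(k),"sph",sel(sphere(k)),"ext",sel(k.min(0)),sel(k.max(0)))
    print([(sel(w(f,d["point"])),round(d["score"],2)) for d in env.landmark_of(f,"knob")[:2]])
    cv2.imwrite(f"pics/{c}_{s['t']:.1f}.png",f["image"])
E
python3 c.py
```

```text
4.2 tcp [ 45.7 -30.2 208.6] F fwd,right,z [ 0.4   0.49 -0.3 ]
scene 609 sph [ 12.  -31.2 216.2] ext [-13.5 -18.6 189.8] [ 40.4 -50.1 239.5]
[(array([ 11.4, -27.5, 215.7]), 0.72), (array([ 2.4, -0.2, 49.6]), 0.41)]
top 123 sph [ 11.1 -30.7 215.8] ext [  7.1 -12.3 224.7] [ 31.4 -42.7 240.1]
[(array([ 11.4, -31.8, 212.4]), 0.43)]
```

>>> play_rows --pt "-0.2 0 0" --pt "-0.4 0 0" --pt "-0.6 0 0" --pt "-0.8 0 0" --pt "-1.0 0 0" --pt "-1.15 0 0" --pt "-1.15 0 0" --pt "-1.15 0 0" --roll '[0,0,0,0,0,0,0,0]'

```text
t: 5.3
position: [0.6278, 0.0203, 0.2083]
tool_rot: [3.142, 0.0, 0.182]
wrist_force: [1.1, 0.4, 0.7]
grip_width: 0.001
finger_force: 0.6
```

```bash
python3 c.py
```

```text
5.3 tcp [ 34.1 -30.1 208.3] F fwd,right,z [ 1.13 -0.18  0.74]
scene 608 sph [  2.4 -31.2 216.6] ext [-22.3 -19.4 190.2] [ 24.5 -49.9 239.9]
[(array([  2. , -28.5, 214.8]), 0.58)]
top 281 sph [  1.8 -30.4 216. ] ext [-11.7 -11.8 219. ] [ 27.3 -46.8 241.8]
[(array([  3.2, -30.5, 213.3]), 0.73)]
```

>>> play_rows --pt "-0.1 0 0" --pt "-0.2 0 0" --pt "-0.2 0 0" --pt "0.8 0 0" --pt "2.0 0 0" --pt "2.0 -2.5 0" --pt "2.0 -5.2 0" --pt "0 -5.2 0" --pt "-2 -5.2 0" --pt "-3.4 -5.2 0" --pt "-3.4 -5.2 0" --roll '[0,0,0,0,0,0,0,0,0,0,0]'

```text
t: 6.7
position: [0.5839, 0.0655, 0.2082]
tool_rot: [-3.141, 0.002, 0.182]
wrist_force: [0.8, 0.1, 1.1]
grip_width: 0.001
finger_force: 0.0
```

```bash
python3 c.py
```

```text
6.7 tcp [ -1.  -82.5 208.2] F fwd,right,z [0.78 0.05 1.12]
scene 402 sph [  0.7 -31.3 216.8] ext [-24.1 -20.8 198. ] [  6.1 -53.2 240.4]
[(array([ -1.2, -30.5, 215.6]), 0.86)]
top 296 sph [-2.00e-01 -3.06e+01  2.16e+02] ext [-25.5 -13.5 211.5] [ 13.8 -47.4 240.9]
[(array([  3.2, -30.4, 212.5]), 0.7)]
```

>>> play_rows --pt "0.05 0.5 0" --pt "0.05 1.0 0" --pt "0.05 1.3 0" --pt "0.05 1.6 0" --pt "0.05 1.9 0" --pt "0.05 2.2 0" --pt "0.05 2.5 0" --pt "0.05 2.8 0" --pt "0.05 3.0 0" --pt "0.05 3.0 0" --roll '[0,0,0,0,0,0,0,0,0,0]'

```text
t: 8.0
position: [0.5912, 0.0355, 0.2083]
tool_rot: [3.141, 0.0, 0.182]
wrist_force: [0.8, 1.1, 1.0]
grip_width: 0.002
finger_force: 0.5
```

```bash
python3 c.py
```

```text
8.0 tcp [  0.8 -51.7 208.3] F fwd,right,z [ 0.96 -0.98  1.  ]
[(array([ -2.3, -11.8, 217.4]), 0.87)]
top 221 sph [  0.4 -15.5 218.5] ext [-25.3   1.4 210.6] [  5.7 -32.2 241.4]
[(array([  5.2, -17.1, 217.2]), 0.73)]
```

>>> play_rows --pt "0 0.4 0" --pt "0 0.8 0" --pt "0 1.2 0" --pt "0 1.7 0" --pt "0 2.2 0" --pt "0 2.7 0" --pt "0 3.2 0" --pt "0 3.6 0" --pt "0 4.0 0" --pt "0 4.3 0" --pt "0 4.5 0" --pt "0 4.5 0" --roll '[0,0,0,0,0,0,0,0,0,0,0,0]'

```text
t: 9.5
position: [0.5993, -0.0087, 0.2082]
tool_rot: [3.141, 0.0, 0.182]
wrist_force: [-0.2, 0.4, 0.3]
grip_width: 0.002
finger_force: 0.3
```

```bash
python3 c.py
```

```text
9.5 tcp [  0.8  -6.8 208.2] F fwd,right,z [-0.17 -0.43  0.33]
scene 343 sph [  1.2  27.7 217. ] ext [-23.6  38.9 195.7] [  9.1   2.8 249.7]
[(array([  1.2,  29. , 217.4]), 0.58)]
top 216 sph [  0.6  28.7 216.8] ext [-24.7  45.3 208.4] [  3.9   9.6 237.7]
[(array([  3.8,  30.5, 214. ]), 0.66)]
```

>>> play_rows --pt "0 0.1 0" --pt "0 0.2 0" --pt "0 0.2 0" --pt "0 -0.8 0" --pt "0 -2 0" --pt "-2.5 -2 0" --pt "-5.6 -2 0" --pt "-5.6 1 0" --pt "-5.6 3.7 0" --pt "-5.2 3.7 0" --pt "-4.9 3.7 0" --pt "-4.9 3.7 0" --roll '[0,0,0,0,0,0,0,0,0,0,0,0]'

```text
t: 11.0
position: [0.558, -0.0524, 0.2083]
tool_rot: [-3.141, -0.0, 0.183]
wrist_force: [-0.5, 0.5, 0.1]
grip_width: 0.001
finger_force: 0.0
```

```bash
python3 c.py
```

```text
11.0 tcp [-47.7  28.8 208.3] F fwd,right,z [-0.43 -0.58  0.11]
scene 524 sph [  1.1  29.1 216.4] ext [-22.4  34.4 192.5] [ 18.9   9.5 240. ]
[(array([  1. ,  29.9, 216.9]), 0.55)]h.py:15: RuntimeWarning: Mean of empty slice.
  return least_squares(lambda c:np.linalg.norm(P-c,axis=1)-.022,P.mean(0)-[0,0,.01],loss="soft_l1",f_scale=.002).x
  ret = um.true_divide(
Traceback (most recent call last):
  File "c.py", line 7, in <module>
    print(c,len(k),"sph",sel(sphere(k)),"ext",sel(k.min(0)),sel(k.max(0)))
                             ~~~~~~^^^
  File "h.py", line 15, in sphere
    return least_squares(lambda c:np.linalg.norm(P-c,axis=1)-.022,P.mean(0)-[0,0,.01],loss="soft_l1",f_scale=.002).x
           ~~~~~~~~~~~~~^^^^^^^^^^^^^^^^^^^^^^^^^^^^^^^^^^^^^^^^^^^^^^^^^^^^^^^^^^^^^^^^^^^^^^^^^^^^^^^^^^^^^^^^^^
ValueError: Initial guess is outside of provided bounds
```

>>> play_rows --pt "0.7 0.1 0" --pt "1.2 0.1 0" --pt "1.5 0.1 0.1" --pt "1.9 0.1 0.1" --pt "2.3 0.1 0.2" --pt "2.8 0.1 0.3" --pt "3.3 0.1 0.4" --pt "3.8 0.1 0.5" --pt "4.3 0.1 0.6" --pt "4.8 0.1 0.6" --pt "5.2 0.1 0.6" --pt "5.2 0.1 0.6" --roll '[0,0,0,0,0,0,0,0,0,0,0,0]'

```text
t: 12.45
position: [0.6094, -0.045, 0.2018]
tool_rot: [-3.141, 0.0, 0.182]
wrist_force: [-0.9, -0.1, -0.5]
grip_width: 0.003
finger_force: 0.2
```

```bash
sed -i 's/^        print(c,len/        if len(k)>30: print(c,len/' c.py; python3 c.py
```

```text
12.45 tcp [  4.3  30.7 201.8] F fwd,right,z [-0.95 -0.04 -0.53]
scene 449 sph [ 40.3  28.  212. ] ext [ 17.6  27.6 188.4] [ 63.9   8.8 234.7]
[(array([ 41.2,  29.9, 212.1]), 0.6)]
[]
```

>>> play_rows --pt "0.2 0 0" --pt "0.4 0 0" --pt "0.6 0 0" --pt "0.7 0 0" --pt "0.8 0 0" --pt "0.9 0 0" --pt "1.0 0 0" --pt "1.0 0 0" --roll '[0,0,0,0,0,0,0,0]'

```text
t: 13.55
position: [0.6188, -0.0433, 0.2021]
tool_rot: [-3.141, 0.0, 0.182]
wrist_force: [-2.6, -1.7, -0.9]
grip_width: 0.002
finger_force: 1.2
```

```bash
python3 c.py
```

```text
13.55 tcp [ 13.8  30.8 202.1] F fwd,right,z [-2.9   1.17 -0.94]
scene 426 sph [ 49.6  27.5 209.9] ext [ 25.5  29.1 191. ] [ 65.6   7.  232.8]
[(array([ 50.6,  29.5, 208.8]), 0.93)]
[(array([  2.3,   4.3, 133. ]), 0.22)]
```

>>> play_rows --pt "0.1 0 0" --pt "0.2 0 0" --pt "0.2 0 0" --roll '[0,0,0]'

```text
t: 14.15
position: [0.621, -0.043, 0.2023]
tool_rot: [3.142, 0.0, 0.182]
wrist_force: [-2.0, 0.0, 0.2]
grip_width: 0.002
finger_force: 1.2
```

>>> play_rows --pt "0.1 0 0" --pt "0.1 0 0" --roll '[0,0]'

```text
t: 14.35
position: [0.6216, -0.0428, 0.2022]
tool_rot: [-3.141, 0.001, 0.182]
wrist_force: [-3.0, -0.7, -1.8]
grip_width: 0.0
finger_force: 1.8
```

>>> play_rows --pt "0.1 0 0" --pt "0.1 0 0" --roll '[0,0]'

```text
t: 14.55
position: [0.6222, -0.0427, 0.2021]
tool_rot: [-3.141, 0.002, 0.182]
wrist_force: [-5.4, -1.7, -1.2]
grip_width: -0.0
finger_force: 2.6
```

>>> play_rows --pt "0.1 0 0" --pt "0.1 0 0" --roll '[0,0]'

```text
t: 14.75
position: [0.6226, -0.0426, 0.202]
tool_rot: [-3.141, 0.003, 0.182]
wrist_force: [-5.4, -0.4, -0.3]
grip_width: 0.003
finger_force: 3.5
```

>>> play_rows --pt "0.1 0 0" --pt "0.2 0 0" --pt "0.2 0 0" --roll '[0,0,0]'

```text
t: 15.05
position: [0.6233, -0.0425, 0.2018]
tool_rot: [-3.141, 0.006, 0.182]
wrist_force: [-11.2, -2.1, 1.0]
grip_width: 0.001
finger_force: 5.7
```

```bash
python3 c.py
```

```text
15.05 tcp [ 18.3  30.8 201.8] F fwd,right,z [-1.134e+01  1.000e-02  1.010e+00]
scene 501 sph [ 53.3  27.4 208.4] ext [ 19.   28.  185.4] [ 76.3   7.  249.7]
[(array([ 54.7,  26.3, 208.9]), 0.64)]
[]
```

The push force rose to 11 N with almost no further movement, so the lever is on its end stop. Now I'll back off and lift clear.

>>> play_rows --pt "-0.5 0 0" --pt "-2 0 0" --pt "-4 0 0" --pt "-6 0 -3" --pt "-8 0 -7" --pt "-11 0 -10" --pt "-14 0 -10" --pt "-17 0 -10" --pt "-17 0 -10" --roll '[0,0,0,0,0,0,0,0,0]'

```text
t: 16.25
position: [0.4572, -0.073, 0.3039]
tool_rot: [3.139, -0.003, 0.181]
wrist_force: [-0.3, 0.8, 0.1]
grip_width: -0.004
finger_force: 0.0
```

```bash
python3 c.py; python3 - <<'E'
from h import *
f=env.grab_frame("wrist"); cv2.imwrite("pics/w2.png",f["image"])
E
```

```text
16.25 tcp [-150.5   30.9  303.9] F fwd,right,z [-0.12 -0.83  0.13]
scene 536 sph [ 52.7  27.4 209. ] ext [ 27.1  35.  191. ] [ 73.7   7.1 232.4]
[(array([ 50.6,  33.3, 210.5]), 0.84)]
top 428 sph [ 52.2  28.1 208.5] ext [ 26.9  44.  206.7] [ 74.1  11.4 234.1]
[(array([ 54.5,  26.6, 203.5]), 0.67)]
```

View pics/w2.png

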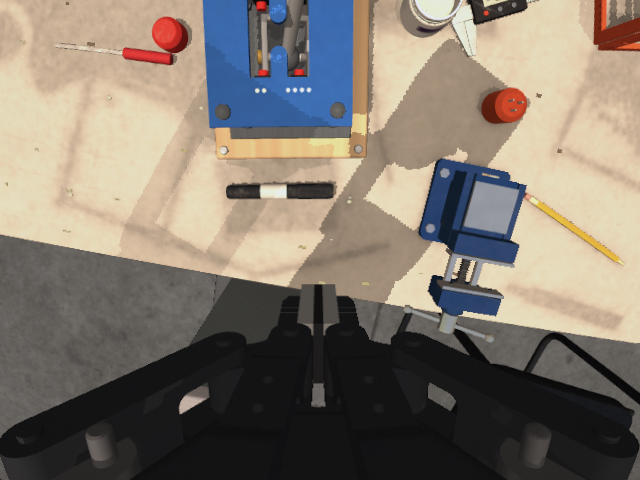

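The lever is in the forward right slot. The knob is 52.5 mm forward, about 0.31 rad, and it held after I let go. The wrist view shows the rod leaving toward third at (300,30). The pen, file, cap and jar look unmoved, and the arm is clear.

```bash
python3 -c "
from rig import env
print(env.sign_off())"
```

```text
the job is handed in; nothing more can be done
None
```

The lever is in third: it was pushed to neutral, across, then forward to its end stop, where it held after release; I judged it home from the knob position and end-stop force, without reading the limit switch. The arm is clear, the jar, cap, file and marker were left alone, and the job was handed in at about 16 s.

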